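# Make up the roller service kit

### The job

Make up the service kit for the slitter roller in the dark tray: lay the ball bearing flat in the large round pocket, stand the brass flange bush upright on its flange in the small round pocket and lay the cap screw in the long pocket, each down on the pocket floor. The plain black ring (larger and thicker than the bearing) and the spring look similar but do not belong to the kit: leave them lying where they are.

Things in the scene. Friction and masses are not known exactly. Their poses are not given: they have to be found in the camera images.
- ball_bearing: Sealed steel ball bearing lying flat: a ring of 52 mm diameter, 15 mm thick, with a dark seal between the bright inner and outer race. It is the smaller and flatter of the two rings. Loose on the cabinet top, at one of five places the five parts share at random. Origin: centre of its underside, z up. Grasp across the outer race. Goes into large_round_nest.
- brass_bush: Brass flange bush standing on its flange: flange 38 mm diameter and 6 to 8 mm thick at the bottom, sleeve 28 mm diameter above it, 34 mm high in all. Loose on the cabinet top, at one of five places the five parts share at random. Origin: centre of its underside, z up. Grasp across the sleeve. Goes into small_round_nest.
- cap_screw: Black socket cap screw lying on its side: 52 mm long along its y axis, 16 mm wide (x) and 16 mm high; shank with thread, thicker head at one end. Loose on the cabinet top, at one of five places the five parts share at random. Its y axis is then within 30 degrees of world y. Origin: underside, at half length; z up. Grasp across x. Goes into long_nest.
- plain_ring: Look-alike of the bearing, not wanted: plain black steel ring lying flat, 63 mm diameter, 22 mm high, larger and thicker than the bearing. Loose on the cabinet top, at one of five places the five parts share at random. Origin: centre of its underside. To be left where it lies.
- spring: Look-alike of the screw, not wanted: bright steel compression spring lying on its side, 63 mm long (its y axis, within 30 degrees of world y), 24 mm wide and high. Loose on the cabinet top, at one of five places the five parts share at random. Origin: underside, at half length. To be left where it lies.
- large_round_nest: Nest with the large round pocket, for the bearing. Fixed grey block 78 x 78 x 9 mm, one of three side by side (in changing order, all turned alike) in a fixed dark steel tray, 86 x 242 mm, rim 8 mm high. Origin: centre of the block's underside, 3 mm above the cabinet top; z up. Black flat pocket floor 4 mm above the origin, block top 9 mm above it. Pocket: round, 68 mm diameter, centred.
- small_round_nest: Nest with the small round pocket, for the bush. Fixed grey block 78 x 78 x 9 mm, one of three side by side (in changing order, all turned alike) in a fixed dark steel tray, 86 x 242 mm, rim 8 mm high. Origin: centre of the block's underside, 3 mm above the cabinet top; z up. Black flat pocket floor 4 mm above the origin, block top 9 mm above it. Pocket: round, 54 mm diameter, centred.
- long_nest: Long-pocket nest for the screw. Fixed grey block 78 x 78 x 9 mm, one of three side by side (in changing order, all turned alike) in a fixed dark steel tray, 86 x 242 mm, rim 8 mm high. Origin: centre of the block's underside, 3 mm above the cabinet top; z up. Black flat pocket floor 4 mm above the origin, block top 9 mm above it. Pocket: 34 mm along the block's x, 68 mm along its y, centred.

How it is judged (in metres and radians):
At the end, for the whole second after the job is handed in: Bearing and bush flat on their pocket floors within 12 mm of the pocket centres; screw flat on its pocket floor within 14 mm and 0.4 rad; all at rest, tilted under 0.1 rad; ring and spring within 30 mm of where they started (horizontal distance between ball_bearing and large_round_nest below 0.012 m and z of ball_bearing in the frame of large_round_nest between 0.001 and 0.0065 m and angle between each of ball_bearing, brass_bush, cap_screw's own z axis and vertical below 0.1 rad and linear speed of each of ball_bearing, brass_bush, cap_screw below 0.02 m/s and horizontal distance between brass_bush and small_round_nest below 0.012 m and z of brass_bush in the frame of small_round_nest between 0.001 and 0.0065 m and horizontal distance between cap_screw and long_nest below 0.014 m and z of cap_screw in the frame of long_nest between 0.001 and 0.0065 m and angle between the y axis of cap_screw and the y axis of long_nest, either way round below 0.4 rad and distance of each of plain_ring, spring from where it was at the start of the episode below 0.03 m); the robot touches nothing.
It fails at once if a look-alike (plain_ring) is moved more than 30 mm (distance of plain_ring from where it was at the start of the episode above 0.03 m).
It fails at once if a look-alike (spring) is moved more than 30 mm (distance of spring from where it was at the start of the episode above 0.03 m).
It also fails if it takes over 80 s, if anything falls off the work surface, if the arm or the gripper's body presses on something with over 40 N, if the wrist force passes 120 N, or if a joint passes its speed limit or range.

### The arm

A 6-joint arm with a two-finger parallel gripper is mounted at the origin on a cart in front of the work surface, level with it; the furniture and walls round the work are solid. World frame = base frame: x ahead of the robot, y to its left, z up, the work surface at z = 0. Lengths are in mm, angles in rad, forces in N, time in s.
With the tool pointing down it reaches from about 300 to 850 mm from the base axis. Payload 4.2 kg.
Tool frame: the origin (TCP) lies midway between the tips of the shut fingers; the grasp point (between the pads) lies 19 mm behind it; z points along the fingers, y is the direction in which the jaws open and shut (so a half turn about z gives the same grasp; the last joint's range is limited). The gripper opens to 91 mm and grips with 3 to 60 N. Pads are 32 mm wide; open, the fingers measure 118 mm over their backs; the gripper's body (76 mm by 178 mm) begins 60 mm behind the grasp point.
Start: joints at [1.084, 0.32, 1.565, -0, 1.257, -0.02], TCP at [258.773, 513.498, 213.976] pointing down, gripper open.
Joint ranges: [-3.11, 3.11], [-0.84, 2.01], [0.21, 2.61], [-1.34, 4.49], [0.05, 2.63], [-2.56, 2.56]. Speed limits (rad/s): [2.57, 2.57, 3.14, 3.14, 3.14, 3.14].

### API

Orientations are given as a unit quaternion [w, x, y, z].
In Python, from cell import status, vision, arm gives the robot as it stands.
- The arm moves only by the tool move_arm, never from a script. Its argument "increments" is a list of rows, each a list of 3 entries, a list of its own where there are three numbers: the turn, a rotation vector about the tool's x, y, z each as a share of pi/2 rad, from -1 to 1, then the shift along the tool's x, y, z each as a share of 15 cm, from -1 to 1, then the closure, from -1 (fully open) to 1 (shut), so that 0 is half open. A call has 1 to 5 rows; each row shifts and turns the commanded pose from where the row before left it, along the tool's axes as they then stand; what a row does not reach is not made up. A row lasts 1/10 s, in which the tool goes at most 50 mm and 8.59 degrees, less where a joint would pass 70% of its speed; a pose out of reach is approached as far as the arm can. A call with a number of a shift or a turn outside -1 to 1 is refused whole. A call with a gripper value outside its range is refused whole. The fingers move at their own pace and stop on an object; "squeeze" is the grip in N (left out, the last holds). Time passes only in rows, so rows that do not move let the fingers close. It gives the time, the measured TCP pose, the force and the opening at its end, in the units of the state.
- status.get_obs(): the state, without advancing time (a new reading comes with each control period).
- vision.camera(name): name is "scene" or "top"; returns the picture (384x512x3 uint8, red, green, blue); there is no depth.
- vision.camera_params(name): a dict with "K" (3x3 intrinsics, pixels), "position" and "attitude" of the camera in the world. Camera axes: x right, y down, z forward; pixel columns grow to the right and rows downward; lengths in mm; the calibration is good to about 2 mm. A picture is of the moment at which its call begins. camera_params takes no time and is no camera call.
- arm.finish_job(): hands the job in, once; it reports no verdict.
The state is a dict: "t": time; "joints": joint angles; "qvel": joint speeds; "effort": joint torques, N m; "position": TCP position; "ee_rot": TCP orientation; "wrist_force": force on the tool from outside, world axes, zero at the start; "moment": the same for the moment, N m; "grip_width": finger opening in mm.
Only numpy, scipy, OpenCV 4.12 (cv2) and the standard library are available. Lean on these libraries where they do the work, as an engineer would, in place of code of your own. Each camera call takes 0.05 s, during which the arm holds its last target.

## Working session

There is one attempt and no reset: what is moved stays moved. The work goes in short steps, Python scripts to look and compute and a tool call to move; the robot and the scene stay as the last step left them, time stands still between calls to the robot, and variables do not carry over. Pictures are saved under pics/ and viewed, and the job is handed in when it is done.

Besides the shell and the picture viewer there is one more tool, called after "Request:" as name(argument=value, ...) on one line, values as JSON. move_arm: Moves the arm, as the interface text tells. Its arguments: {"type":"object","properties":{"increments":{"type":"array"},"squeeze":{"type":"number"}},"required":["increments"]}

```bash
mkdir -p pics; ls
python3 - <<'E'
from cell import status, vision, arm
import cv2,numpy as np
print(status.get_obs())
for n in("scene","top"):
    im=vision.camera(n); cv2.imwrite(f"pics/{n}0.png",im[:,:,::-1]); np.save(f"{n}0.npy",im)
    print(n,vision.camera_params(n))
E
```

```text
pics
{'t': 0.0, 'joints': array([ 1.08400469e+00,  3.20296721e-01,  1.56564814e+00, -2.70578755e-05,
        1.25740949e+00, -1.99970360e-02]), 'qvel': array([ 0.00018186,  0.000245  ,  0.00123858,  0.00257696, -0.00045815,
       -0.00161156]), 'effort': array([ 1.82879990e-04, -4.12460089e+01, -2.31971687e+01,  7.26629840e-02,
        4.55071614e-02, -1.55326434e-04]), 'position': array([258.53787098, 513.04148308, 213.12951282]), 'ee_rot': array([-2.08364742e-04,  2.31279878e-01,  9.72886860e-01, -8.55942513e-04]), 'wrist_force': array([-0.27624105, -0.79564527, -0.99085665]), 'moment': array([-0.00411088, -0.02813056, -0.01743083]), 'grip_width': 91.14477621986342}
scene {'K': array([[445.67829199,   0.        , 254.72997576],
       [  0.        , 445.67829199, 188.68804254],
       [  0.        ,   0.        ,   1.        ]]), 'position': array([959.4406553 , 276.03115186, 769.37832465]), 'attitude': array([-0.13879913,  0.47227071,  0.83521757, -0.24516687])}
top {'K': array([[446.20408021,   0.        , 246.45194848],
       [  0.        , 446.20408021, 194.61103606],
       [  0.        ,   0.        ,   1.        ]]), 'position': array([501.72783679,  49.60331356, 895.61132976]), 'attitude': array([ 0.01917489, -0.69721315,  0.7153712 , -0.0420737 ])}
```

View pics/scene0.png

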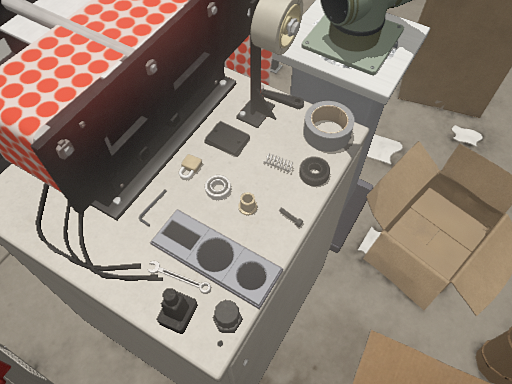

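View pics/top0.png

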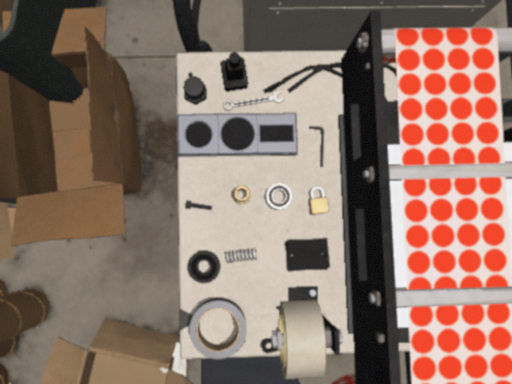

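```bash
cat > h.py <<'E'
import numpy as np,cv2
from scipy.spatial.transform import Rotation as R
from cell import vision,status
P={n:vision.camera_params(n) for n in("scene","top")}
def ray(n,uv):
    p=P[n]; q=p["attitude"]; Rm=R.from_quat([q[1],q[2],q[3],q[0]]).as_matrix()
    d=Rm@np.linalg.inv(p["K"])@np.array([uv[0],uv[1],1.]); return p["position"],d/np.linalg.norm(d)
def onz(n,uv,z):
    o,d=ray(n,uv); return o+d*(z-o[2])/d[2]
def proj(n,X):
    p=P[n]; q=p["attitude"]; Rm=R.from_quat([q[1],q[2],q[3],q[0]]).as_matrix()
    c=p["K"]@(Rm.T@(np.asarray(X,float)-p["position"])); return c[:2]/c[2]
def tri(a,b):
    o1,d1=ray("scene",a);o2,d2=ray("top",b)
    A=np.array([d1,-d2]).T; s=np.linalg.lstsq(A,o2-o1,rcond=None)[0]
    p,q=o1+d1*s[0],o2+d2*s[1]; return (p+q)/2,np.linalg.norm(p-q)
E
python3 - <<'E'
from h import *
for n in P:
  print(n,[onz(n,uv,0).round() for uv in((0,0),(511,0),(0,383),(511,383))], proj(n,(0,0,0)))
for a,b in [((218,187),(278,196)),((247,203),(241,194)),((291,216),(197,205)),((314,171),(203,266)),((279,161),(240,255)),((216,254),(237,134)),((251,275),(198,134)),((182,234),(277,133))]:
  print(*tri(a,b))
for n,box in(("scene",(140,100,360,320)),("top",(170,80,350,300))):
  im=np.load(n+"0.npy");x0,y0,x1,y1=box
  c=im[y0:y1,x0:x1,::-1]; s=600//(y1-y0); s=min(s,800//(x1-x0))
  cv2.imwrite(f"pics/{n}0z.png",cv2.resize(c,None,fx=s,fy=s,interpolation=cv2.INTER_CUBIC))
  print(n,s,box)
E
```

```text
scene [array([ 364., -920.,    0.]), array([-379.,  315.,    0.]), array([1063., -138.,    0.]), array([641., 564.,   0.])] [353.00820192  37.92113841]
top [array([994., 516.,   0.]), array([ 983., -557.,    0.]), array([229., 501.,  -0.]), array([ 192., -494.,   -0.])] [264.90381318 497.07100668]
[574.17435873 -43.25157196   5.99866227] 0.6002001311722791
[579.63535372  30.44807846  13.6314678 ] 0.6924609736034811
[559.91143437 118.28702525  11.93979795] 0.03890058121539384
[440.24783037 108.31107897  10.50742662] 1.05853360226216
[459.8392098   35.50079729  17.25339143] 0.8815260173293613
[701.21601581  36.2727842    8.96456583] 1.6056409271766001
[702.93723227 114.05782783   9.82985834] 0.20222101989060626
[700.81349658 -43.41645044   9.29287225] 4.493336916543803
scene 2 (140, 100, 360, 320)
top 2 (170, 80, 350, 300)
```

Run:
```python
from h import *
for n,box,s in(("scene",(145,140,310,310),3.5),("top",(170,100,310,225),5)):
  im=np.load(n+"0.npy");x0,y0,x1,y1=box
  c=im[y0:y1,x0:x1,::-1]; cv2.imwrite(f"pics/{n}0y.png",cv2.resize(c,None,fx=s,fy=s,interpolation=cv2.INTER_CUBIC))
```

```text
(no output)
```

View pics/scene0y.png

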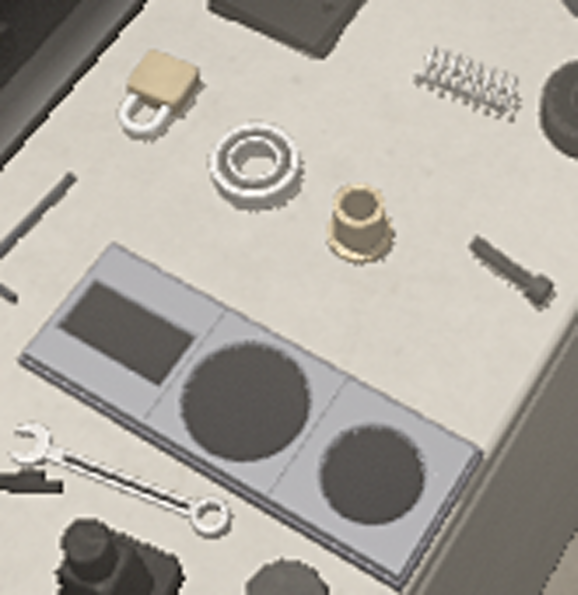

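View pics/top0y.png

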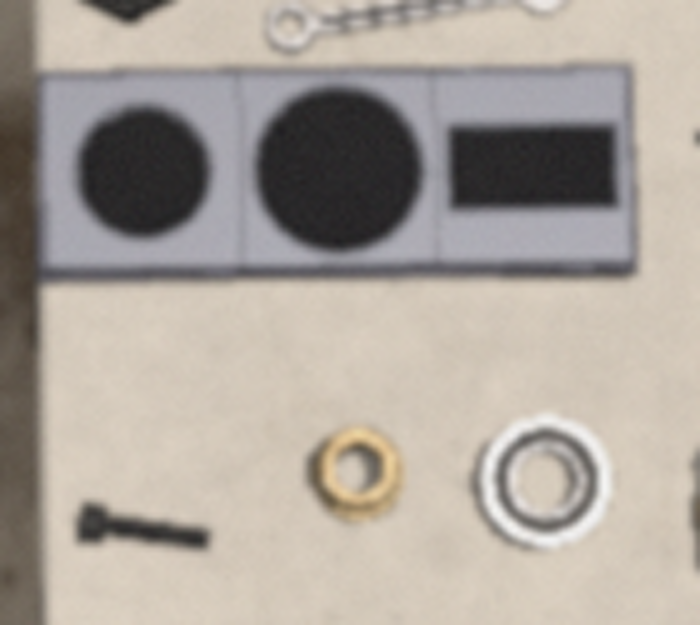

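```bash
cat > seg.py <<'E'
from h import *
def comp(mask,near,cl=0):
    m=mask.astype(np.uint8)
    if cl: m=cv2.morphologyEx(m,cv2.MORPH_CLOSE,np.ones((cl,cl),np.uint8))
    n,l,st,c=cv2.connectedComponentsWithStats(m)
    i=min(range(1,n),key=lambda i:np.hypot(*(c[i]-near))+(0 if 15<st[i,4]<4000 else 500))
    ctr,_=cv2.findContours((l==i).astype(np.uint8),cv2.RETR_EXTERNAL,cv2.CHAIN_APPROX_NONE)
    return c[i],st[i],ctr[0][:,0]
def masks(im):
    h=cv2.cvtColor(im,cv2.COLOR_RGB2HSV).astype(int)
    return dict(h=h,dark=h[...,2]<90,brass=(h[...,1]>80)&(h[...,0]<30),bright=im.min(2)>225)
E
python3 - <<'E'
from seg import *
S={n:np.load(n+"0.npy") for n in P}
M={n:masks(S[n]) for n in P}
for n in P: print(n,S[n][196 if n=="top" else 187, 292 if n=="top" else 206], S[n][220,230])
def nest(n,uv):
    c,s,ct=comp(M[n]["dark"],uv); return c,s,ct
for name,a,b in(("large",(216,254),(237,134)),("small",(251,275),(198,134)),("long",(182,234),(277,133))):
    # pocket: floor visible; rim at z=12
    for n,uv in(("scene",a),("top",b)):
        c,s,ct=nest(n,uv)
        W=np.array([onz(n,p,12)[:2] for p in ct]); W7=np.array([onz(n,p,7)[:2] for p in ct])
        r=cv2.minAreaRect(W.astype(np.float32)); e=cv2.fitEllipse(W.astype(np.float32))
        print(name,n,c.round(1),s[4],"rect",np.round(r[0],1),np.round(r[1],1),round(r[2],1),"ell",np.round(e[0],1),np.round(e[1],1))
    print(tri(nest("scene",a)[0],nest("top",b)[0]))
c1,s1,t1=comp(M["scene"]["brass"],(247,203));c2,s2,t2=comp(M["top"]["brass"],(241,194))
print("bush",c1,s1,c2,s2)
for n,uv in(("scene",(218,187)),("top",(278,196))):
    c,s,ct=comp(M[n]["bright"],uv)
    e=cv2.fitEllipse(np.array([onz(n,p,15)[:2] for p in ct],np.float32)); e0=cv2.fitEllipse(ct)
    print("bearing",n,c,s,"z15",np.round(e[0],1),np.round(e[1],1),"px",e0[0]); 
for n,uv in(("scene",(291,216)),("top",(197,205))):
    c,s,ct=comp(M[n]["dark"],uv)
    r=cv2.minAreaRect(np.array([onz(n,p,8)[:2] for p in ct],np.float32))
    print("screw",n,c,s,np.round(cv2.boxPoints(r),1).tolist(),np.round(r[0],1),np.round(r[1],1),r[2])
E
```

```text
scene [240 235 230] [213 207 196]
top [218 212 203] [213 201 186]
large scene [213.1 258.8] 582 rect [708.6  37.8] [53.8 66. ] 12.0 ell [707.8  37.9] [54.2 64.2]
large top [237.3 133.4] 823 rect [702.1  35.5] [64.4 63.4] 88.8 ell [702.2  34.9] [63.6 64.1]
(array([706.51349512,  33.98828616,  -5.72047552]), np.float64(1.6015086771149183))
small scene [251.1 276.2] 572 rect [704.6 115. ] [49.6 49.6] 45.5 ell [704.8 115.4] [48.6 49.4]
small top [198.2 134. ] 513 rect [702.5 112.8] [50.  48.9] 88.9 ell [702.6 113.4] [49.7 50. ]
(array([703.68425951, 114.25042674,   6.16470471]), np.float64(0.8417830628913745))
long scene [181.8 240.9] 109 rect [704.3 -41.1] [30.1 64. ] 1.1 ell [695.  -49.6] [47.2 84.3]
long top [276.2 132.8] 508 rect [702.5 -43.2] [65.1 30.8] 88.8 ell [701.8 -44. ] [33.7 81.4]
(array([705.9455154 , -43.92433727, -11.78301313]), np.float64(4.861211237709738))
bush [264.81746032  64.93253968] [261  49  11  36 252] [241.40495868 194.74380165] [233 187  17  16 121]
bearing scene [220.6875 193.4375] [214 189  15   7  16] z15 [578.6 -31.2] [21.9 38.2] px (221.27459716796875, 188.79835510253906)
bearing top [285.61538462 196.46153846] [277 183  15  26  65] z15 [574.6 -43.8] [47.4 48.7] px (278.57415771484375, 195.5020751953125)
screw scene [315.31764706 171.41882353] [300 158  30  28 425] [[402.5, 138.3000030517578], [404.0, 79.9000015258789], [475.1000061035156, 81.69999694824219], [473.5, 140.10000610351562]] [438.8 110. ] [71.  58.5] 1.4925346374511719
screw top [196.40740741 205.49382716] [186 202  25   7  81] [[553.0999755859375, 93.0], [563.4000244140625, 92.19999694824219], [567.0999755859375, 140.0], [556.7999877929688, 140.8000030517578]] [560.1 116.5] [47.9 10.3] 85.6796875
```

Run:
```python
from seg import *
S={n:np.load(n+"0.npy") for n in P}
M={n:masks(S[n]) for n in P}
D={"scene":M["scene"]["h"][...,2]<125,"top":M["top"]["h"][...,2]<115}
for name,a,b in(("large",(216,254),(237,134)),("small",(251,275),(198,134)),("long",(182,234),(277,133))):
    px=[]
    for n,uv in(("scene",a),("top",b)):
        c,s,ct=comp(D[n],uv)
        W=np.array([onz(n,p,12)[:2] for p in ct],np.float32)
        r=cv2.minAreaRect(W); px.append(proj(n,[*r[0],12]))
        print(name,n,s[4],"rect",np.round(r[0],1),np.round(r[1],1),round(r[2],1))
    print("  tri",tri(*px))
px=[]
for n,uv in(("scene",(218,187)),("top",(278,196))):
    h=M[n]["h"]; 
    c,s,ct=comp((S[n].min(2)>(222 if n=="scene" else 218)),uv,7)
    W=np.array([onz(n,p,15)[:2] for p in ct],np.float32)
    e=cv2.minEnclosingCircle(W); px.append(proj(n,[*e[0],15]))
    print("bearing",n,c,s,np.round(e,1) if 0 else e)
print(tri(*px))
px=[]
for n,uv,z in(("scene",(291,216),8),("top",(197,205),8)):
    c,s,ct=comp(D[n],uv)
    r=cv2.minAreaRect(np.array([onz(n,p,8)[:2] for p in ct],np.float32)); px.append(proj(n,[*r[0],8]))
    print("screw",n,c,s,np.round(cv2.boxPoints(r),1).tolist(),np.round(r[0],1),np.round(r[1],1),r[2])
print(tri(*px))
# bush: bore dark ellipse (rim at z=34)
for n,uv in(("scene",(247,198)),("top",(241,194))):
    x,y=uv; c=S[n][y-14:y+18,x-14:x+14,::-1]
    cv2.imwrite(f"pics/bush_{n}.png",cv2.resize(c,None,fx=16,fy=16,interpolation=cv2.INTER_NEAREST))
    c,s,ct=comp(M[n]["brass"]&(np.hypot(*(np.indices((384,512))-np.array([y,x])[:,None,None]))<25),uv,5)
    print("bush",n,c,s,cv2.minEnclosingCircle(np.array([onz(n,p,34)[:2] for p in ct],np.float32)))
```

```text
large scene 964 rect [703.7  36.6] [65.5 66.5] 80.9
large top 879 rect [702.1  34.6] [65.8 66.3] 44.0
  tri (array([702.6476086 ,  34.93621348,   8.29950793]), np.float64(1.0102155278122313))
small scene 652 rect [704.1 114.9] [51.2 50.5] 31.0
small top 553 rect [702.1 113.3] [52.9 51.3] 43.5
  tri (array([702.85205455, 113.80689013,   8.07875664]), np.float64(0.46528772305229615))
long scene 572 rect [702.9 -41.7] [67.1 33.7] 89.6
long top 563 rect [701.4 -44. ] [66.7 32.8] 88.8
  tri (array([701.91310681, -43.81673264,   8.42250522]), np.float64(1.2341895478219378))
bearing scene [217.16151203 185.35738832] [205 175  25  21 291] ((575.5048828125, -43.65678405761719), 24.964200973510742)
bearing top [279.42857143 195.05714286] [267 183  25  26 140] ((574.3186645507812, -44.69076919555664), 25.4801082611084)
(array([574.42195113, -44.77860492,  12.73503707]), np.float64(0.34841819648482064))
screw scene [291.7480916  217.75572519] [280 208  23  20 131] [[543.7000122070312, 94.0999984741211], [558.9000244140625, 90.0999984741211], [572.5, 141.6999969482422], [557.2999877929688, 145.6999969482422]] [558.1 117.9] [53.4 15.7] 75.20976257324219
screw top [196.29591837 205.40816327] [186 201  25   8  98] [[552.7000122070312, 93.0], [564.9000244140625, 92.0], [569.0, 140.0], [556.7999877929688, 141.0]] [560.9 116.5] [48.1 12.3] 85.17363739013672
(array([560.14903701, 117.39656296,  10.81256198]), np.float64(2.467423912364825))Traceback (most recent call last):
  File "<stdin>", line 31, in <module>
  File "seg.py", line 6, in comp
    i=min(range(1,n),key=lambda i:np.hypot(*(c[i]-near))+(0 if 15<st[i,4]<4000 else 500))
ValueError: min() iterable argument is empty
```

Run:
```python
import cv2,numpy as np
a=cv2.imread("pics/bush_scene.png");b=cv2.imread("pics/bush_top.png")
c=cv2.resize(np.hstack([a,b]),(790,452));cv2.imwrite("pics/bush2.png",c)
```

```text
[ WARN:0@0.028] global loadsave.cpp:275 findDecoder imread_('pics/bush_top.png'): can't open/read file: check file path/integrity
Traceback (most recent call last):
ValueError: all the input arrays must have same number of dimensions, but the array at index 0 has 3 dimension(s) and the array at index 1 has 1 dimension(s)
```

Run:
```python
from seg import *
S={n:np.load(n+"0.npy") for n in P}
M={n:masks(S[n]) for n in P}
D={"scene":M["scene"]["h"][...,2]<135,"top":M["top"]["h"][...,2]<125}
cs=[]
for n,uv in(("scene",(247,198)),("top",(241,194))):
    x,y=uv; c=S[n][y-14:y+18,x-14:x+14,::-1]
    cs.append(cv2.resize(c,None,fx=14,fy=14,interpolation=cv2.INTER_NEAREST))
    h=M[n]["h"]; roi=(np.hypot(*(np.indices((384,512))-np.array([y+5,x])[:,None,None]))<22)
    c,s,ct=comp((h[...,1]>60)&roi,uv,5)
    print("bush",n,c,s,cv2.minEnclosingCircle(np.array([onz(n,p,34)[:2] for p in ct],np.float32)))
cv2.imwrite("pics/bush2.png",np.hstack(cs))
for n,uv in(("scene",(291,216)),("top",(197,205))):
    x,y=uv; m=D[n]&(np.hypot(*(np.indices((384,512))-np.array([y,x])[:,None,None]))<25)
    v,u=np.nonzero(m); W=np.array([onz(n,p,8)[:2] for p in zip(u,v)])
    t=W[:,1]; bins=np.arange(np.floor(t.min()),t.max()+1,4)
    cl=[(t[k].mean(),W[k,0].mean(),np.ptp(W[k,0])) for k in [(t>=b)&(t<b+4) for b in bins] if k.sum()]
    print(n,t.min(),t.max(),np.degrees(np.arctan(np.polyfit(t,W[:,0],1)[0])),np.round(cl,1).tolist())
```

```text
bush scene [246.90654206 201.11214953] [240 194  17  17 107] ((589.2362670898438, 36.285064697265625), 21.055025100708008)
bush top [241.37264151 194.52830189] [232 185  19  19 212] ((577.2765502929688, 31.175609588623047), 18.057601928710938)
scene 90.73176563864146 164.30682244329677 4.969841495133388 [[92.3, 555.3, 8.0], [95.9, 555.7, 8.0], [100.1, 557.5, 8.9], [104.1, 558.0, 6.0], [108.0, 558.6, 8.9], [112.0, 558.8, 9.9], [116.1, 559.8, 7.9], [120.3, 560.6, 9.8], [123.9, 561.1, 7.9], [127.8, 561.8, 9.8], [132.1, 562.2, 13.7], [136.0, 563.4, 16.6], [139.9, 563.8, 16.5], [143.2, 565.5, 14.6], [161.6, 559.4, 37.9], [163.2, 562.0, 34.9]]
top 90.93953594163085 166.21170155934556 4.257778089430349 [[92.5, 554.7, 6.0], [95.9, 554.6, 6.0], [99.9, 555.7, 4.0], [103.8, 556.8, 6.0], [107.8, 556.9, 6.0], [111.7, 557.0, 6.0], [115.7, 559.1, 6.0], [119.6, 559.2, 6.0], [123.6, 559.3, 6.0], [127.5, 561.4, 6.0], [131.7, 561.5, 9.9], [135.4, 562.6, 12.0], [139.3, 562.2, 11.9], [157.9, 581.1, 16.0], [159.8, 560.0, 53.7], [163.5, 559.4, 39.8], [166.1, 557.4, 15.9]]
```

View pics/bush2.png

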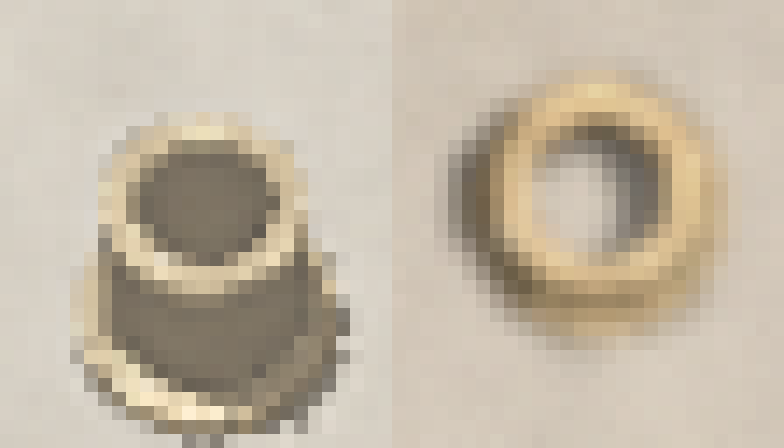

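Run:
```python
from h import *
print(tri((247,198.5),(241,192)), onz("scene",(247,198.5),34),onz("top",(241,192),34))
# screw head-top / tail
print(tri(proj("scene",(563.6,140,8)),proj("top",(562.2,139,8))),tri(proj("scene",(555.3,92.3,8)),proj("top",(554.6,92.5,8))))
# obstacles: padlock, dial, joystick
print(onz("top",(318,200),10),onz("top",(195,88),40),onz("top",(234,72),60),onz("top",(277,98),5),onz("top",(230,104),5))
for a,b in (((173,297),(234,64)),((228,308),(195,88)),((192,160),(319,206))): print(tri(a,b))
from scipy.spatial.transform import Rotation as R
o=status.get_obs();q=o["ee_rot"];print(R.from_quat([q[1],q[2],q[3],q[0]]).as_matrix().round(3))
```

```text
(array([581.47568146,  31.27420173,  34.0186367 ]), np.float64(0.41368757007662627)) [581.37842498  31.45593518  34.        ] [581.57277538  31.08981309  34.        ]
(array([562.31365629, 139.39965992,   5.39213867]), np.float64(0.3018670342735835)) (array([554.75591791,  92.32041707,   7.18152241]), np.float64(0.48780394977092784))
[ 564.00060748 -123.07552927   10.        ] [787.79834678 116.01973995  40.        ] [811.43806496  39.08938705  60.        ] [775.72355884 -48.26184376   5.        ] [764.88749296  48.19981008   5.        ]
(array([821.31957927,  39.47680714,  74.37368956]), np.float64(1.373686916178584))
(array([784.68495344, 117.3883965 ,  46.28597464]), np.float64(4.212739102953588))
(array([ 551.36745522, -122.95331876,   16.47868733]), np.float64(0.8110685727995629))
[[-0.893  0.45  -0.001]
 [ 0.45   0.893 -0.001]
 [ 0.    -0.002 -1.   ]]
```

Request:
move_arm(increments=[[[0,0,0.088],[0,0,0],-1],[[0,0,0.088],[0,0,0],-1],[[0,0,0.088],[0,0,0],-1],[[0,0,0.088],[0,0,0],-1],[[0,0,0.088],[0,0,0],-1]], squeeze=20)

```text
t: 0.6
position: [258.6, 513.2, 213.4]
ee_rot: [0.0, 0.55, 0.835, -0.001]
wrist_force: [0.0, 0.2, 0.3]
grip_width: 91.4
```

Request:
move_arm(increments=[[[0,0,0.088],[0,0,0],-1],[[0,0,0.088],[0,0,0],-1],[[0,0,0.088],[0,0,0],-1],[[0,0,0],[-0.2,0.1,0],-1],[[0,0,0],[-0.2,0.1,0],-1]])

```text
t: 1.1
position: [288.5, 452.9, 213.2]
ee_rot: [0.0, 0.707, 0.707, -0.001]
wrist_force: [0.1, -0.3, 0.3]
grip_width: 91.2
```

Request:
move_arm(increments=[[[0,0,0],[-0.221,0.127,0],-1],[[0,0,0],[-0.221,0.127,0],-1],[[0,0,0],[-0.221,0.127,0],-1],[[0,0,0],[-0.221,0.127,0],-1],[[0,0,0],[-0.221,0.127,0],-1]])

```text
t: 1.6
position: [383.9, 286.0, 213.7]
ee_rot: [-0.0, 0.708, 0.707, -0.0]
wrist_force: [-0.0, 0.1, -0.2]
grip_width: 91.2
```

Request:
move_arm(increments=[[[0,0,0],[-0.221,0.127,0],-1],[[0,0,0],[-0.221,0.127,0],-1],[[0,0,0],[-0.221,0.127,0],-1],[[0,0,0],[-0.221,0.127,0],-1],[[0,0,0],[-0.221,0.127,0],-1]])

```text
t: 2.1
position: [478.8, 120.1, 213.7]
ee_rot: [-0.0, 0.708, 0.706, -0.0]
wrist_force: [0.9, 0.8, 0.4]
grip_width: 91.2
```

Request:
move_arm(increments=[[[0,0,0],[-0.221,0.127,0],-1],[[0,0,0],[-0.221,0.127,0],-1],[[0,0,0],[-0.221,0.127,0],-1],[[0,0,0],[-0.221,0.127,0],-1],[[0,0,0],[-0.22,0.127,0],-1]])

```text
t: 2.6
position: [573.8, -45.7, 213.5]
ee_rot: [-0.0, 0.708, 0.706, -0.0]
wrist_force: [0.7, 0.6, 0.5]
grip_width: 91.1
```

Request:
move_arm(increments=[[[0,0,0],[0,0,0],-1],[[0,0,0],[0,0,0],-1]])

```text
t: 2.8
position: [573.2, -44.6, 213.1]
ee_rot: [-0.001, 0.708, 0.706, -0.0]
wrist_force: [-0.5, -0.0, 0.2]
grip_width: 91.3
```

Request:
move_arm(increments=[[[0,0,0],[0,0.01,0.25],-1],[[0,0,0],[0,0,0.25],-1],[[0,0,0],[0,0,0.25],-1],[[0,0,0],[0,0,0.25],-1],[[0,0,0],[0,0,0.2],-1]])

```text
t: 3.3
position: [573.2, -42.5, 32.1]
ee_rot: [-0.001, 0.707, 0.707, -0.001]
wrist_force: [0.8, -0.1, 0.2]
grip_width: 90.7
```

Request:
move_arm(increments=[[[0,0,0],[0,0,0.1],-1],[[0,0,0],[0,0,0.07],-1],[[0,0,0],[0,0,0],-1]])

```text
t: 3.6
position: [573.8, -43.1, 7.5]
ee_rot: [-0.001, 0.707, 0.707, -0.001]
wrist_force: [0.6, -0.3, 0.2]
grip_width: 91.1
```

Run:
```python
from h import *
cs=[]
for n,b in(("scene",(150,120,310,300)),("top",(170,100,330,280))):
  im=vision.camera(n); x0,y0,x1,y1=b
  cs.append(cv2.resize(im[y0:y1,x0:x1,::-1],None,fx=2.5,fy=2.5,interpolation=cv2.INTER_CUBIC))
cv2.imwrite("pics/a1.png",np.hstack(cs))
```

```text
(no output)
```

View pics/a1.png

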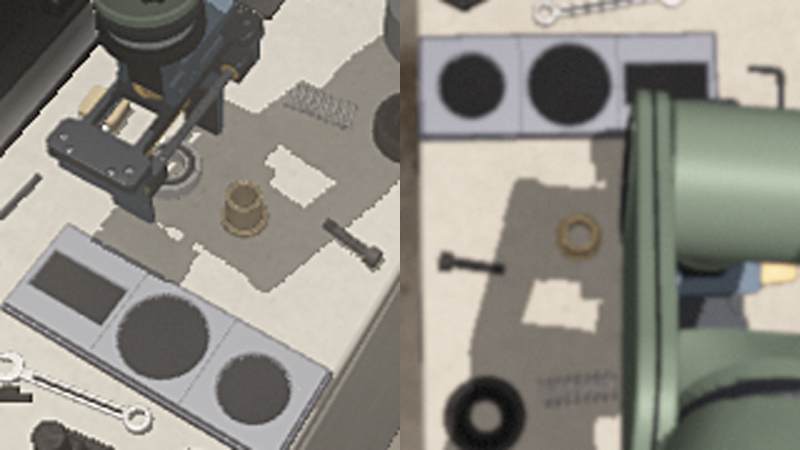

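The fingers straddle the bearing (scene crop ~(178,165)), and nothing else is touched. Next: close.

Request:
move_arm(increments=[[[0,0,0],[0,0,0],1],[[0,0,0],[0,0,0],1],[[0,0,0],[0,0,0],1],[[0,0,0],[0,0,0],1],[[0,0,0],[0,0,0],1]], squeeze=25)

```text
t: 4.2
position: [575.1, -44.2, 8.6]
ee_rot: [0.0, 0.708, 0.706, 0.0]
wrist_force: [-0.1, 0.2, 0.4]
grip_width: 53.9
```

Request:
move_arm(increments=[[[0,0,0],[0,0,0],1],[[0,0,0],[0,0,0],1],[[0,0,0],[0,0,-0.05],1],[[0,0,0],[0,0,-0.15],1],[[0,0,0],[0,0,-0.15],1]])

```text
t: 4.7
position: [574.4, -44.1, 61.2]
ee_rot: [-0.001, 0.708, 0.706, -0.001]
wrist_force: [0.7, -0.5, -1.9]
grip_width: 49.9
```

Request:
move_arm(increments=[[[0,0,0],[0.132,0.214,0],1],[[0,0,0],[0.132,0.214,0],1],[[0,0,0],[0.132,0.214,0],1],[[0,0,0],[0.132,0.214,0],1],[[0,0,0],[0,0,0],1]])

```text
t: 5.2
position: [707.5, 37.6, 60.8]
ee_rot: [0.001, 0.707, 0.707, 0.002]
wrist_force: [-0.5, -0.1, -1.8]
grip_width: 49.7
```

Request:
move_arm(increments=[[[0,0,0],[0,0,0.1],1],[[0,0,0],[0,0,0.1],1],[[0,0,0],[0,0,0],1],[[0,0,0],[0,0,0],1]])

```text
t: 5.6
position: [702.2, 34.1, 29.9]
ee_rot: [-0.001, 0.708, 0.706, -0.001]
wrist_force: [-0.5, 0.7, -0.8]
grip_width: 49.8
```

```bash
cat > look.py <<'E'
import sys
from h import *
cs=[]
for n,b in(("scene",(150,160,310,310)),("top",(170,80,330,230))):
  im=vision.camera(n); np.save(f"{n}_{sys.argv[1]}.npy",im); x0,y0,x1,y1=b
  cs.append(cv2.resize(im[y0:y1,x0:x1,::-1],None,fx=2.5,fy=2.5,interpolation=cv2.INTER_CUBIC))
cv2.imwrite(f"pics/{sys.argv[1]}.png",np.hstack(cs))
print([status.get_obs()["position"].round(1) for _ in range(1)])
E
python3 look.py a2
```

```text
[array([703.5,  34.3,  31.4])]
```

View pics/a2.png

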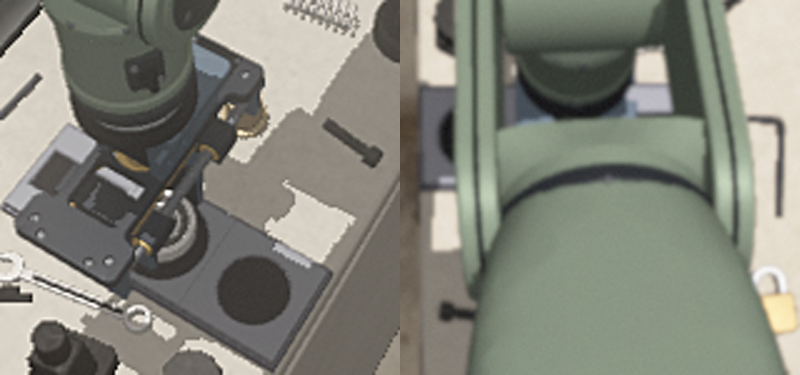

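The bearing hangs over the large pocket (scene crop ~(175,240)). Next: lower it until it touches, then release.

Request:
move_arm(increments=[[[0,0,0],[0.005,0,0.05],1],[[0,0,0],[0,0,0.04],1],[[0,0,0],[0,0,0.01],1],[[0,0,0],[0,0,0],1]])

```text
t: 6.1
position: [703.4, 35.5, 15.8]
ee_rot: [-0.0, 0.708, 0.706, -0.0]
wrist_force: [-0.6, 0.0, -1.7]
grip_width: 49.8
```

```bash
python3 -c "
from cell import status
o=status.get_obs();print(o['position'],o['wrist_force'],o['grip_width'])"
```

```text
[703.40564212  35.53546492  15.75648946] [-0.60932361  0.00398882 -1.67070849] 49.774958974303246
```

Request:
move_arm(increments=[[[0,0,0],[0,0,0.008],1],[[0,0,0],[0,0,0],1],[[0,0,0],[0,0,0],1]])

```text
t: 6.4
position: [703.6, 35.6, 15.5]
ee_rot: [0.0, 0.708, 0.706, 0.0]
wrist_force: [-2.1, 0.1, 5.0]
grip_width: 49.6
```

Request:
move_arm(increments=[[[0,0,0],[0,0,0],-0.4],[[0,0,0],[0,0,0],-0.4],[[0,0,0],[0,0,0],-0.4],[[0,0,0],[0,0,-0.1],-0.4],[[0,0,0],[0,0,-0.25],-0.4]])

```text
t: 6.9
position: [701.1, 35.4, 64.5]
ee_rot: [-0.003, 0.708, 0.706, -0.003]
wrist_force: [-0.2, 0.3, 0.3]
grip_width: 64.2
```

Request:
move_arm(increments=[[[0,0,0],[0,-0.27,0],-0.4],[[0,0,0],[0,-0.27,0],-0.4],[[0,0,0],[-0.028,-0.27,0],-0.4],[[0,0,0],[0,0,0],-0.4],[[0,0,0],[0,0,0],-0.4]])

```text
t: 7.4
position: [582.3, 31.6, 68.6]
ee_rot: [0.001, 0.708, 0.706, 0.001]
wrist_force: [0.7, -0.6, 0.8]
grip_width: 64.0
```

```bash
python3 look.py a3
```

```text
[array([584.1,  31.6,  68.4])]
```

View pics/a3.png

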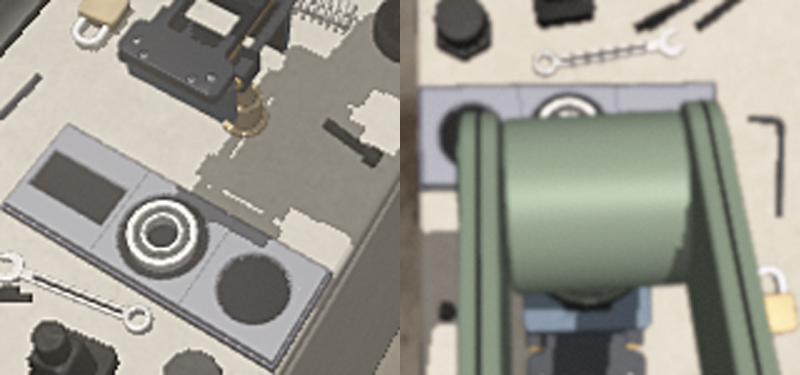

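The bearing sits in the large pocket (scene crop (160,235)) and looks roughly central. Next: the bush.

Request:
move_arm(increments=[[[0,0,0],[0,-0.008,0.15],-0.4],[[0,0,0],[0,0,0.12],-0.4],[[0,0,0],[0,0,0.08],-0.4],[[0,0,0],[0,0,0],-0.4],[[0,0,0],[0,0,0],-0.4]])

```text
t: 8.0
position: [581.8, 31.6, 14.9]
ee_rot: [0.0, 0.708, 0.706, 0.0]
wrist_force: [0.3, -0.2, 0.2]
grip_width: 63.9
```

Request:
move_arm(increments=[[[0,0,0],[0,0,0.01],1],[[0,0,0],[0,0,0],1],[[0,0,0],[0,0,0],1],[[0,0,0],[0,0,0],1],[[0,0,0],[0,0,0],1]])

```text
t: 8.5
position: [580.8, 31.6, 13.5]
ee_rot: [0.0, 0.708, 0.706, 0.0]
wrist_force: [0.3, 0.3, 1.9]
grip_width: 28.2
```

Request:
move_arm(increments=[[[0,0,0],[0,0,0],1],[[0,0,0],[0,0,0],1],[[0,0,0],[0,0,-0.05],1],[[0,0,0],[0,0,-0.15],1],[[0,0,0],[0,0,-0.15],1]])

```text
t: 9.0
position: [580.4, 31.5, 66.0]
ee_rot: [-0.001, 0.708, 0.706, -0.001]
wrist_force: [0.4, -0.1, -0.5]
grip_width: 27.6
```

Request:
move_arm(increments=[[[0,0,0],[0.137,0.203,0],1],[[0,0,0],[0.137,0.203,0],1],[[0,0,0],[0.137,0.203,0],1],[[0,0,0],[0.137,0.203,0],1],[[0,0,0],[0,0,0],1]])

```text
t: 9.5
position: [706.4, 116.4, 65.5]
ee_rot: [0.001, 0.707, 0.707, 0.002]
wrist_force: [-0.2, -0.8, -1.5]
grip_width: 28.3
```

Request:
move_arm(increments=[[[0,0,0],[0,0,0.1],1],[[0,0,0],[0,0,0.1],1],[[0,0,0],[0,0,0],1],[[0,0,0],[0,0,0],1]])

```text
t: 9.9
position: [701.5, 112.8, 34.7]
ee_rot: [-0.001, 0.708, 0.706, -0.001]
wrist_force: [0.1, 0.2, -1.4]
grip_width: 27.9
```

```bash
python3 look.py a4
```

```text
[array([702.7, 113.1,  36.2])]
```

View pics/a4.png

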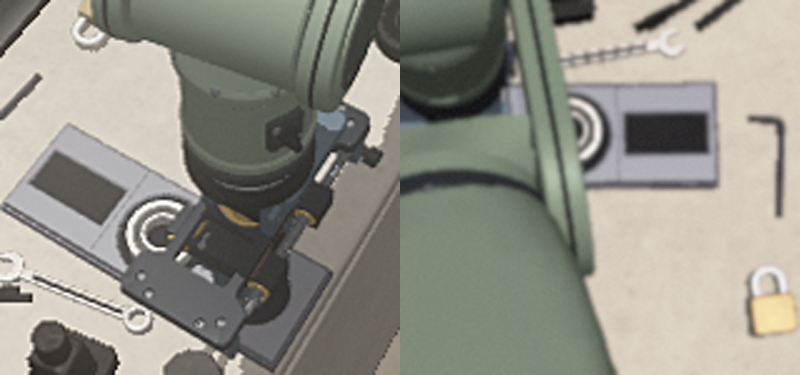

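Request:
move_arm(increments=[[[0,0,0],[0.004,0,0.05],1],[[0,0,0],[0,0,0.035],1],[[0,0,0],[0,0,0.01],1],[[0,0,0],[0,0,0],1],[[0,0,0],[0,0,0],1]])

```text
t: 10.5
position: [702.9, 114.2, 21.5]
ee_rot: [0.0, 0.708, 0.706, 0.0]
wrist_force: [-0.3, -0.0, -0.5]
grip_width: 28.1
```

Request:
move_arm(increments=[[[0,0,0],[0,0,0.006],1],[[0,0,0],[0,0,0],1],[[0,0,0],[0,0,0],1]])

```text
t: 10.8
position: [702.9, 114.2, 20.7]
ee_rot: [0.0, 0.708, 0.706, 0.0]
wrist_force: [-0.0, 0.1, -0.4]
grip_width: 27.9
```

Request:
move_arm(increments=[[[0,0,0],[0,0,0.006],1],[[0,0,0],[0,0,0],1],[[0,0,0],[0,0,0],1]])

```text
t: 11.1
position: [702.9, 114.1, 20.5]
ee_rot: [0.0, 0.708, 0.706, 0.0]
wrist_force: [-3.0, 1.0, 5.6]
grip_width: 27.8
```

Contact on the floor. Release and rise, then move toward the screw.

Request:
move_arm(increments=[[[0,0,0],[0,0,0],-0.2],[[0,0,0],[0,0,0],-0.2],[[0,0,0],[0,0,0],-0.2],[[0,0,0],[0,0,-0.15],-0.2],[[0,0,0],[0,0,-0.25],-0.2]])

```text
t: 11.6
position: [700.7, 113.8, 76.7]
ee_rot: [-0.002, 0.708, 0.706, -0.003]
wrist_force: [-0.1, 0.2, -0.1]
grip_width: 54.8
```

Request:
move_arm(increments=[[[0,0,0],[0,-0.241,0],-0.2],[[0,0,0],[0,-0.241,0],-0.2],[[0,0,0],[0,-0.241,0],-0.2],[[0,0,0],[-0.008,-0.241,0],-0.2],[[0,0,0.05],[0,0,0],-0.2]])

```text
t: 12.1
position: [552.3, 112.7, 79.0]
ee_rot: [-0.002, 0.735, 0.678, -0.003]
wrist_force: [1.0, -0.1, 0.3]
grip_width: 54.7
```

Request:
move_arm(increments=[[[0,0,0.051],[0,0,0],-0.2],[[0,0,0],[0,0,0.1],-0.2],[[0,0,0],[0,0,0.1],-0.2],[[0,0,0],[0,0,0],-0.2],[[0,0,0],[0,0,0],-0.2]])

```text
t: 12.6
position: [558.2, 113.2, 49.6]
ee_rot: [-0.0, 0.762, 0.648, -0.0]
wrist_force: [0.5, -0.5, 0.0]
grip_width: 54.8
```

```bash
python3 look.py a5
```

```text
[array([558.9, 113.3,  50.4])]
```

View pics/a5.png

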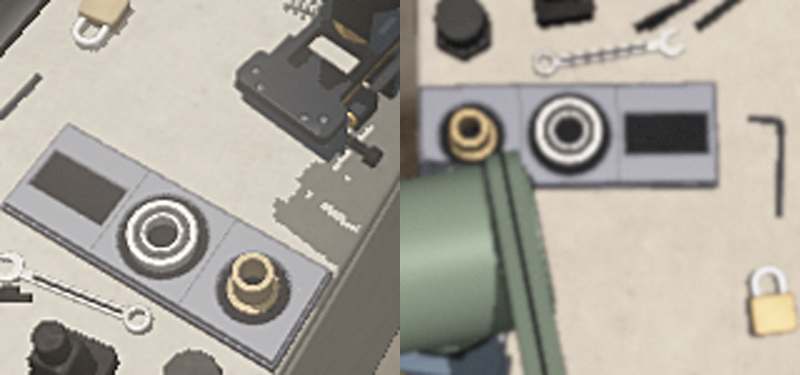

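The bush stands in the small pocket and the bearing lies in the large one. The fingers are over the screw shank, so I'll go down now.

Request:
move_arm(increments=[[[0,0,0],[0,0,0.13],-0.2],[[0,0,0],[0,0,0.1],-0.2],[[0,0,0],[0,0,0.057],-0.2],[[0,0,0],[0,0,0],-0.2],[[0,0,0],[0,0,0],-0.2]])

```text
t: 13.2
position: [558.7, 113.3, 7.2]
ee_rot: [0.0, 0.762, 0.648, 0.001]
wrist_force: [0.5, -0.6, 0.0]
grip_width: 54.9
```

Run:
```python
from h import *
im=vision.camera("scene");print(status.get_obs()["position"])
cv2.imwrite("pics/a6.png",cv2.resize(im[150:260,220:340,::-1],None,fx=5,fy=5,interpolation=cv2.INTER_CUBIC))
```

```text
[558.92751893 113.35169535   7.4839602 ]
```

View pics/a6.png

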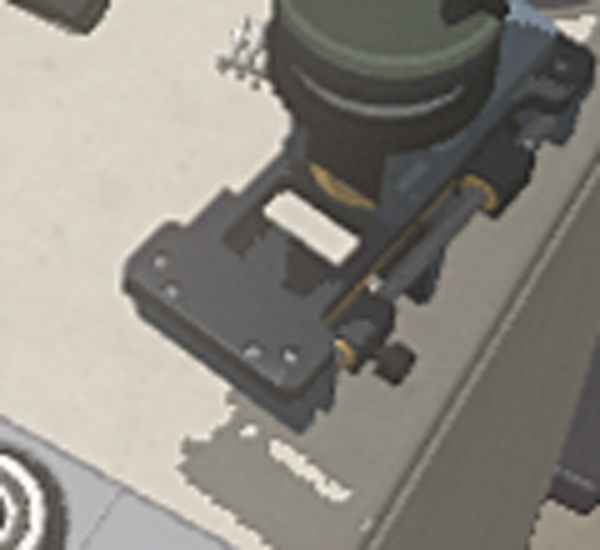

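Request:
move_arm(increments=[[[0,0,0],[0,0,0.005],1],[[0,0,0],[0,0,0],1],[[0,0,0],[0,0,0],1],[[0,0,0],[0,0,0],1],[[0,0,0],[0,0,0],1]])

```text
t: 13.75
position: [558.2, 113.2, 6.0]
ee_rot: [0.0, 0.762, 0.648, 0.0]
wrist_force: [-0.3, 0.4, 0.0]
grip_width: 17.3
```

Request:
move_arm(increments=[[[0,0,0],[0,0,0],1],[[0,0,0],[0,0,0],1],[[0,0,0],[0,0,-0.04],1],[[0,0,0],[0,0,-0.15],1],[[0,0,0],[0,0,-0.15],1]])

```text
t: 14.25
position: [557.7, 113.1, 57.3]
ee_rot: [-0.0, 0.762, 0.648, -0.001]
wrist_force: [1.0, -0.9, 0.0]
grip_width: 15.2
```

Request:
move_arm(increments=[[[0,0,0],[0,0,0],1],[[0,0,0],[0,0,0],1]])

```text
t: 14.45
position: [558.2, 113.2, 57.2]
ee_rot: [0.0, 0.762, 0.648, 0.0]
wrist_force: [1.2, -0.7, -1.0]
grip_width: 15.3
```

Request:
move_arm(increments=[[[0,0,-0.05],[0,0,0],1],[[0,0,-0.051],[0,0,0],1],[[0,0,0],[-0.178,0.16,0],1],[[0,0,0],[-0.178,0.16,0],1],[[0,0,0],[-0.178,0.16,0],1]])

```text
t: 14.95
position: [629.8, 32.2, 55.4]
ee_rot: [-0.001, 0.708, 0.707, -0.001]
wrist_force: [0.5, -0.0, -0.4]
grip_width: 15.1
```

Request:
move_arm(increments=[[[0,0,0],[-0.178,0.16,0],1],[[0,0,0],[-0.178,0.16,0],1],[[0,0,0],[-0.178,0.16,0],1],[[0,0,0],[0,0,0],1],[[0,0,0],[0,0,0],1]])

```text
t: 15.45
position: [700.8, -47.6, 54.9]
ee_rot: [-0.002, 0.708, 0.706, -0.001]
wrist_force: [-0.3, -0.9, -1.0]
grip_width: 15.3
```

Run:
```python
from h import *
cs=[]
for n,b in(("scene",(140,170,270,290)),("top",(170,80,330,230))):
  im=vision.camera(n); x0,y0,x1,y1=b
  cs.append(cv2.resize(im[y0:y1,x0:x1,::-1],(400,375),interpolation=cv2.INTER_CUBIC))
cv2.imwrite("pics/a7.png",np.hstack(cs));print(status.get_obs()["position"],status.get_obs()["grip_width"])
```

```text
[700.47479469 -46.43517861  55.71849991] 15.413590801518822
```

View pics/a7.png

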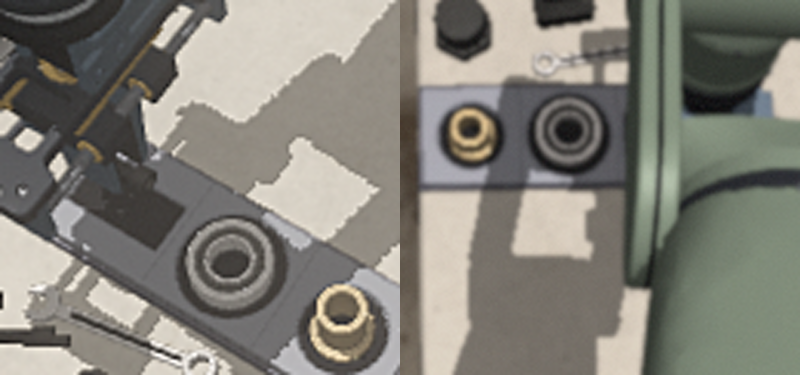

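Request:
move_arm(increments=[[[0,0,0],[0,0.008,0.1],1],[[0,0,0],[0,0,0.1],1],[[0,0,0],[0,0,0.04],1],[[0,0,0],[0,0,0],1],[[0,0,0],[0,0,0],1]])

```text
t: 16.05
position: [703.0, -47.1, 20.6]
ee_rot: [-0.0, 0.708, 0.707, -0.0]
wrist_force: [0.5, -0.8, 0.2]
grip_width: 15.4
```

Run:
```python
from h import *
im=vision.camera("scene");print(status.get_obs()["position"])
cv2.imwrite("pics/a8.png",cv2.resize(im[180:280,130:250,::-1],None,fx=6,fy=6,interpolation=cv2.INTER_CUBIC))
```

```text
[703.36474267 -47.1590478   21.14134841]
```

View pics/a8.png

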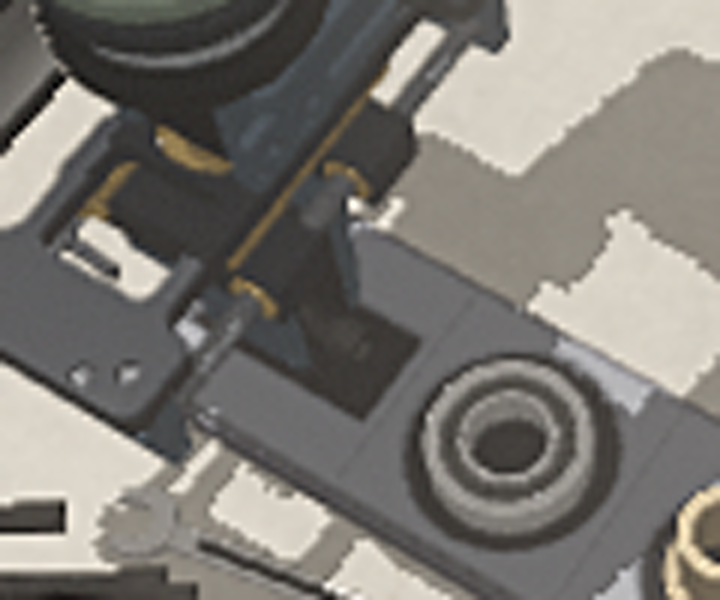

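Request:
move_arm(increments=[[[0,0,0],[0,0,0.03],1],[[0,0,0],[0,0,0.01],1],[[0,0,0],[0,0,0],1],[[0,0,0],[0,0,0],1]])

```text
t: 16.5
position: [703.2, -47.3, 15.0]
ee_rot: [0.0, 0.708, 0.706, 0.0]
wrist_force: [-0.1, 0.3, -0.9]
grip_width: 15.4
```

Request:
move_arm(increments=[[[0,0,0],[0,0,0.007],1],[[0,0,0],[0,0,0],1],[[0,0,0],[0,0,0],1]])

```text
t: 16.8
position: [703.1, -47.2, 13.9]
ee_rot: [-0.0, 0.708, 0.706, 0.0]
wrist_force: [-0.7, -0.4, 0.3]
grip_width: 15.2
```

Request:
move_arm(increments=[[[0,0,0],[0,0,0.005],1],[[0,0,0],[0,0,0],1],[[0,0,0],[0,0,0],1]])

```text
t: 17.1
position: [703.1, -47.3, 13.1]
ee_rot: [-0.0, 0.708, 0.706, 0.0]
wrist_force: [-0.1, -0.5, -0.3]
grip_width: 15.4
```

Request:
move_arm(increments=[[[0,0,0],[0,0,0.004],1],[[0,0,0],[0,0,0],1],[[0,0,0],[0,0,0],1]])

```text
t: 17.4
position: [703.1, -47.2, 13.0]
ee_rot: [0.0, 0.708, 0.706, 0.0]
wrist_force: [-1.4, 0.4, 3.3]
grip_width: 15.2
```

Contact. Release gently.

Request:
move_arm(increments=[[[0,0,0],[0,0,0],0.3],[[0,0,0],[0,0,0],0.3],[[0,0,0],[0,0,0],0.3],[[0,0,0],[0,0,-0.1],0.3],[[0,0,0],[0,0,-0.25],0.3]])

```text
t: 17.9
position: [700.8, -47.1, 62.3]
ee_rot: [-0.003, 0.708, 0.706, -0.002]
wrist_force: [-0.0, 0.4, -0.5]
grip_width: 32.1
```

Request:
move_arm(increments=[[[0,0,0],[0,0,-0.3],0.3],[[0,0,0],[0,0,-0.3],0.3],[[0,0,0],[0.2,-0.25,0],0.3],[[0,0,0],[0.2,-0.25,0],0.3],[[0,0,0],[0.2,-0.25,0],0.3]])

```text
t: 18.4
position: [590.1, 43.7, 156.4]
ee_rot: [0.001, 0.708, 0.706, 0.001]
wrist_force: [0.0, 0.1, -0.5]
grip_width: 31.5
```

Request:
move_arm(increments=[[[0,0,0],[0.22,-0.22,0],0.3],[[0,0,0],[0.22,-0.22,0],0.3],[[0,0,0],[0.3,0,0],0.3],[[0,0,0],[0.3,0,0],0.3],[[0,0,0],[0.3,0,0],0.3]])

```text
t: 18.9
position: [525.2, 246.0, 156.6]
ee_rot: [0.001, 0.708, 0.706, 0.001]
wrist_force: [1.5, -0.1, 0.5]
grip_width: 31.8
```

Request:
move_arm(increments=[[[0,0,0],[0.3,0,0],0.3],[[0,0,0],[0.3,0,0],0.3],[[0,0,0],[0.3,0,0],0.3],[[0,0,0],[0,0,0],0.3],[[0,0,0],[0,0,0],0.3]])

```text
t: 19.4
position: [525.2, 379.8, 155.4]
ee_rot: [0.0, 0.707, 0.707, 0.0]
wrist_force: [0.3, -1.2, 0.1]
grip_width: 32.1
```

```bash
python3 look.py fin
python3 - <<'E'
import numpy as np,cv2
im=np.load("scene_fin.npy");a=cv2.resize(im[190:290,150:290,::-1],None,fx=5.6,fy=5.6,interpolation=cv2.INTER_CUBIC);cv2.imwrite("pics/finz.png",a)
im=np.load("top_fin.npy");cv2.imwrite("pics/fint.png",im[:,:,::-1])
E
```

```text
[array([525.4, 378.1, 155.5])]
```

View pics/finz.png

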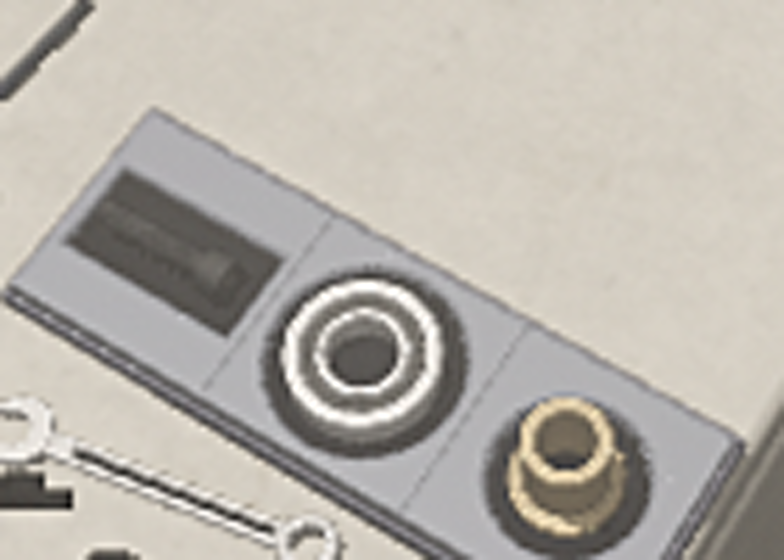

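View pics/fint.png

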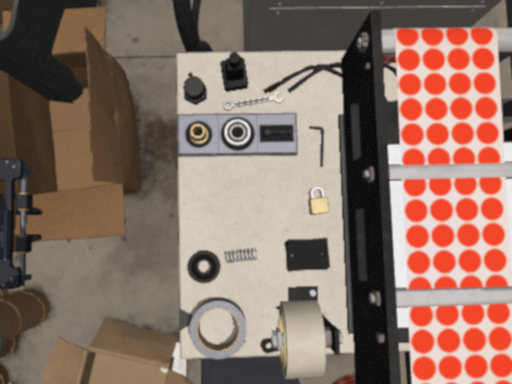

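Run:
```python
from seg import *
S={n:np.load(n+"_fin.npy") for n in P}
px=[]
for n,uv in(("scene",(214,253)),("top",(237,132))):
    c,s,ct=comp(S[n].min(2)>(205 if n=="top" else 215),uv,7)
    W=np.array([onz(n,p,22)[:2] for p in ct],np.float32); e=cv2.minEnclosingCircle(W); px.append(proj(n,[*e[0],22])); print("bearing",n,s,e)
print(tri(*px))
for n,x0,y0,x1,y1,f in(("scene",155,215,205,255,12),("top",185,115,305,155,6.5)):
    c=S[n][y0:y1,x0:x1,::-1].astype(float); c=np.clip((c-20)*2.2,0,255).astype(np.uint8)
    cv2.imwrite(f"pics/f_{n}.png",cv2.resize(c,None,fx=f,fy=f,interpolation=cv2.INTER_CUBIC))
c=S["scene"][255:295,230:275,::-1];cv2.imwrite("pics/f_b.png",cv2.resize(c,None,fx=12,fy=12,interpolation=cv2.INTER_NEAREST))
```

```text
bearing scene [201 240  27  26 406] ((704.3670654296875, 36.11219787597656), 25.059906005859375)
bearing top [225 121  25  23 102] ((702.78369140625, 35.644142150878906), 24.595415115356445)
(array([703.44192131,  35.45920894,  19.49536058]), np.float64(0.3302546749450887))
```

View pics/f_scene.png

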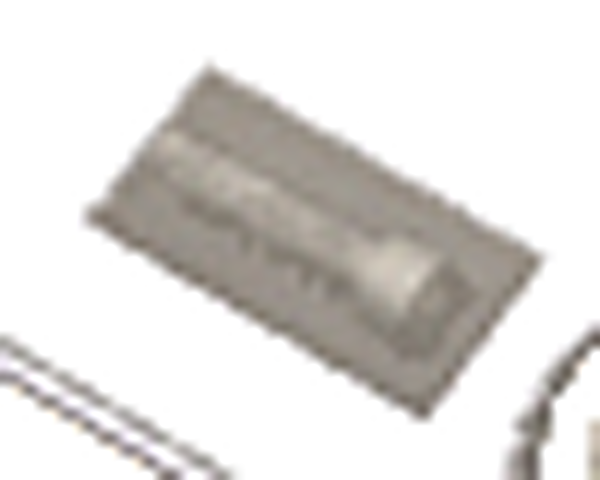

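View pics/f_top.png

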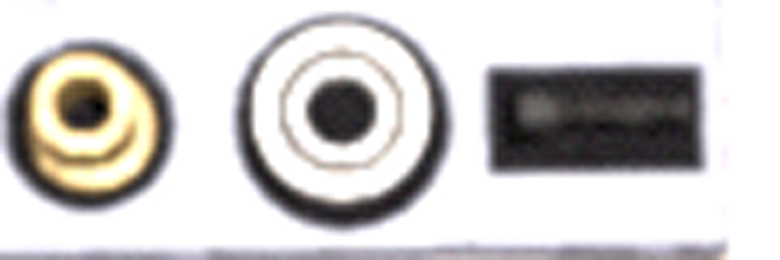

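View pics/f_b.png

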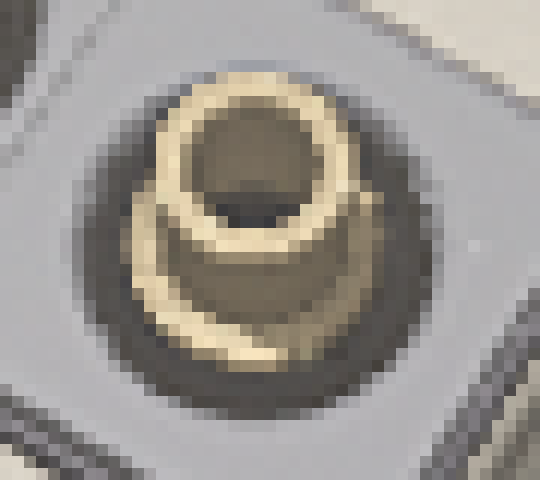

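Run:
```python
from h import *
print("bush top",tri((250.9,268.0),(197.1,130.7)),onz("scene",(250.9,268),41))
f=lambda x,y:(155+x/12-.5,215+y/12-.5)
print("head",tri(f(445,295),(264.5,131)),"tail",tri(f(165,145),(291,131.2)))
for n,h,t in(("scene",f(430,285),f(165,145)),("top",(264.5,131),(291,131.2))):print(n,onz(n,h,15),onz(n,t,15))
print(status.get_obs()["t"])
```

```text
bush top (array([702.43293304, 113.5999238 ,  40.52279207]), np.float64(0.5281461393504481)) [702.48589445 113.94391509  41.        ]
head (array([703.35345902, -17.64963015,  18.79755963]), np.float64(4.06483823526331)) tail (array([703.09657812, -71.9931798 ,  14.9908915 ]), np.float64(2.6593510121961654))
scene [701.01730483 -20.24542538  15.        ] [702.56861812 -70.72101399  15.        ]
top [705.26545134 -19.7367271   15.        ] [703.79818721 -73.16289178  15.        ]
19.5
```

```bash
python3 -c "
from cell import arm
print(arm.finish_job())"
```

```text
the job is handed in; nothing more can be done
None
```

The kit is made up and handed in at about 19.5 s. The bearing is in the large pocket, the bush upright in the small one, and the screw lengthwise in the long one. Each part was lowered until the wrist force showed contact with the floor, then released.

| Part | Last measured position (mm) | Offset from pocket centre | Top height |
|---|---|---|---|
| Bearing | (703.4, 35.5) | about 1 mm | 19.5 mm measured, 22 expected (within the noise of the calibration) |
| Bush | (702.4, 113.6) | about 1 mm | 40.5 mm measured, 41 expected |
| Screw | about (703, -46) | about 3 mm | not measured |

- **Screw:** It lies nearly parallel to its pocket. This was the weakest check: black on black, the two views disagreed by 3–4 mm at the ends. Its tilt therefore rests mainly on the level grasp and the felt contact, since the roughly 0.07 rad seen is within that error.
- **Ring and spring:** They were not touched, and in the last picture they appear where they started. I judged this by eye, not by measuring.
- **Arm:** It was clear of the work surface at hand-in and touched nothing.

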